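Press a pasted label with the swing-arm screw press

TASK

Press the freshly pasted title label on the book: take the swing arm of the press by its handle and swing it until the round foot stands centred, side to side, over the label. Then wind the screw clockwise until the foot just touches the book, and give it a quarter turn more (much more would crush the boards). Let go, leaving the press set, the book where it lies, and the jar, stone and brush undisturbed.

Things in the scene. Friction and masses are not known exactly. Their poses are not given: they have to be found in the camera images.
- stand: Fixed plywood pressing stand: a board 280 mm deep, 360 mm wide, sloping at 28 degrees, low edge towards the robot, with a ledge along the low edge. Origin: on the table under the board's middle; x level, towards the high side; y to the left along the ledge; z up.
- press_arm: Grey steel arm, 255 mm from pivot to tip, 34 mm wide, 22 mm thick, that swings parallel to the sloping board on a post near its high edge. Origin: on the pivot axis, at the arm's underside, 78 mm above the board. z: the pivot axis, square to the board, so tilted 28 degrees from vertical towards the robot. The arm runs from the pivot along its own -x; it carries handle, screw and foot.
- pivot (a point): Point on the pivot axis at the arm's top face, 22 mm above the origin of the arm. The pivot is stiff: about 8 N at the handle moves it, and it stays where it is left. At mid swing the arm points straight down the slope; from there it swings 80 degrees to the left (+y) and 45 to the right. It starts 45 to 66 degrees to the left.
- swing_handle (a point): Grasp point of the round black handle at the arm's tip: 22 mm diameter, square to the sloping board (tilted like the pivot axis), 240 mm from the pivot axis. It stands 64 mm above the arm's top face, with a 27 mm ball on its end; this point is on its axis, 42 mm above that face. Axes as press_arm.
- screw_axis (a point): Point on the screw axis at the arm's top face, 145 mm from the pivot axis, straight above the centre of the rubber foot (50 mm across). Moves with the arm only; axes as press_arm. The screw stays where it is left: steady friction of 0.42 N m (once stopped it may act either way). From first touch, the winding moment also rises evenly, 0.24 N m in a quarter turn: feel for it.
- head_grip (a point): Centre of the square black head on top of the screw, by which it is wound: 40 by 40 mm (its x and y, each square to a pair of flats to grip), 32 mm high (its z: screw axis, square to the sloping board); 44 mm above the arm's top face, 24 mm above the boss under it, 95 mm from the handle. It turns in place without rising; clockwise from above lowers the foot 20 mm a turn, to the book in 0.3 to 0.7 turn.
- book: Loose book, grey boards, lying on the sloping board with its spine against the ledge: 160 mm (x, up the slope) by 220 mm (y, to the left) by 36 mm thick (z, square to the board), 0.75 kg or so. Origin: centre of its underside.
- label_center (a point): Centre of the plain paper label on top of the book's cover, 60 mm wide (y) and 100 mm long (x); at the middle of the cover. Axes as book. The foot's rubber gives: about 75 N on the book a quarter turn after first touch; 190 N crushes the boards.
- paste_jar: Bystander: clear jar with a cork lid, 84 mm across, 100 mm high. Origin: centre of its underside.
- stone_weight: Bystander: round grey stone weight, 90 mm across, 34 mm high. Origin: centre of its underside.
- paste_brush_grip (a point): Bystander: brush 190 mm long lying on the table. A point on its handle.

How it is judged:
On the way, in this order (a step that is already met when the one before it is completed fails the run):
1. the arm is swung so that the foot stands over the label, centred from side to side, not yet touching (y of screw_axis in the frame of book between -0.01 and 0.01 m and contact force between press_arm and book below 0.5 N), for 0.3 s.
2. the screw is wound down until the foot touches the book (contact force between press_arm and book above 2 N), for 0.1 s.
At the end, for the whole second after the job is handed in: The foot stands over the label within 10 mm of its middle from side to side and presses the book with 30 to 125 N (a tenth to 0.4 of a turn past first touch); the book lies within 15 mm of where it was; all at rest (y of screw_axis in the frame of book between -0.01 and 0.01 m and contact force between press_arm and book between 30 and 125 N and distance of book from where it was at the start of the episode below 0.015 m and linear speed of book below 0.02 m/s and angular speed of press_arm below 0.05 rad/s).
It fails at once if the boards are crushed: more than 190 N from the press (contact force between press_arm and book above 190 N).
It fails at once if a bystander is moved by more than 30 mm (distance of any of paste_jar, stone_weight, paste_brush_grip from where it was at the start of the episode above 0.03 m).
It also fails if it takes over 72 s, if anything falls off the work surface, if the arm or the gripper's body presses on something with over 40 N, if the wrist force passes 120 N, or if a joint passes its speed limit or range.

ROBOT

A 6-joint arm with a two-finger parallel gripper is mounted at the origin on the work surface. World frame = base frame: x ahead of the robot, y to its left, z up, the work surface at z = 0. Lengths are in m, angles in rad, forces in N, time in s.
With the tool pointing down it reaches from about 0.4 to 0.825 m from the base axis. Payload 7 kg.
Tool frame: the origin (TCP) lies at the very end of the fingers, on their centre line; the grasp point (between the pads) lies 19 mm behind it (arm.pinch_z is the z of the grasp point in the tool frame, in m); z points along the fingers, y is the direction in which the jaws open and shut (so a half turn about z gives the same grasp; the last joint's range is limited). The gripper opens to 88 mm and grips with 3 to 60 N. Pads are 19 mm wide; open, the fingers measure 130 mm over their backs; the gripper's body (78 mm by 193 mm) begins 47 mm behind the grasp point.
Start: joints at [0.288, 0.359, 0.012, 0, -1.224, -0.288], TCP at [0.675, -0, 0.227] pointing down, gripper open.
Joint ranges: [-3.07, 3.07], [-1.43, 2.12], [-1.02, 1.25], [-3.03, 1.67], [-3.05, -0], [-3.03, 3.03]. Speed limits (rad/s): [2.39, 2.39, 3.01, 3.14, 3.14, 3.14].

INTERFACE

Orientations are given as [roll, pitch, yaw] about the fixed x, y, z axes, in that order (R = Rz(yaw) Ry(pitch) Rx(roll)).
In Python, from station import arm gives the robot as it stands.
- The arm moves only by the tool drive_tool, never from a script. Its argument "targets" is a list of rows, each a list of 6 numbers: the shift along the world's x, y, z in units of 0.04 m (1.0 is 0.04 m), then the turn, a rotation vector about the world's x, y, z in units of 6 degrees (1.0 is 6 degrees). In form: [[x, y, z, wx, wy, wz], ...]. A call has 1 to 5 rows; each row shifts and turns the commanded pose from where the row before left it; what a row does not reach is not made up. A row lasts 1/8 s, in which the tool goes at most 62.5 mm and 10.7 degrees, less where a joint would pass 70% of its speed; a pose out of reach is approached as far as the arm can. A call with a number of a shift or a turn outside -1 to 1 is refused whole. A call with a gripper value outside its range is refused whole. "claw" is the opening, from 0 (shut) to 1 (fully open), set as the call begins (left out, the last holds). The fingers move at their own pace and stop on an object; "newtons" is the grip in N (left out, the last holds). Time passes only in rows, so rows that do not move let the fingers close. It gives the time, the measured TCP pose, the force and the opening at its end, in the units of the state.
- arm.get_state(): the state, without advancing time (a new reading comes with each control period).
- arm.grab_frame(name): name is "scene" or "side" or "wrist"; returns (picture, depth): 420x560x3 uint8, red, green, blue; 420x560 float32, m along the optical axis (not along the pixel's ray), 0 where there is no reading.
- arm.get_calibration(name): a dict with "mtx" (3x3 intrinsics, pixels), "origin" and "rotation" of the camera in the world. Camera axes: x right, y up, looking along -z (the intrinsics and any distortion apply to the point x, -y, -z); pixel columns grow to the right and rows downward; lengths in m; the calibration is good to about 2 mm. A picture is of the moment at which its call begins: read the wrist's pose just before it. get_calibration takes no time and is no camera call; for the wrist camera it gives the pose at the moment of the call.
- arm.job_done(): hands the job in, once; it reports no verdict.
Trained networks look in the newest picture that a camera, given by its name, has taken for a name from the list of things; names that differ only in an ending like _2 or _b are one class to them, and where a whole thing is asked for, a point or a joint stands for the part that bears it (a point fixed in the world has none). Each returns a list of dicts, best first, with "score" (0 to 1); they miss things now and then, are a little off and sometimes report something else, mostly with a low value. They report only what shows in the picture. A call takes as long as a camera call.
- arm.search_frame(target, camera): "point" ([x, y, z] in m, in the coordinates of the camera as it stood for that picture, good to about 4 mm: the middle of the surface that is visible of it).
- arm.cut_out(target, camera): "pixels" (420x560 bool, what is visible of it).
- arm.landmark_of(target, camera): "point" ([x, y, z] in m, in the coordinates of the camera as it stood for that picture, good to about 4 mm: a listed point, or the origin of a listed thing).
The state is a dict: "t": time; "q": joint angles; "qd": joint speeds; "joint_efforts": joint torques, N m; "eef_pos": TCP position; "ee_rot": TCP orientation; "force": force on the tool from outside, world axes, zero at the start; "moment": the same for the moment, N m; "width": finger opening in m.
Only numpy, scipy, OpenCV 4.12 (cv2) and the standard library are available. Lean on these libraries where they do the work, as an engineer would, in place of code of your own. Each camera call takes 0.05 s, during which the arm holds its last target. There are 200 camera calls.

## Working session

There is one attempt and no reset: what is moved stays moved. The work goes in short steps, Python scripts to look and compute and a tool call to move; the robot and the scene stay as the last step left them, time stands still between calls to the robot, and variables do not carry over. Pictures are saved under pics/ and viewed, about 8 in all and at most 12, crops included, and the job is handed in when it is done.

Besides the shell and the picture viewer there is one more tool, called after "Emit:" as name(argument=value, ...) on one line, values as JSON. drive_tool: Moves the arm, as the interface text tells. Shifts and turns lie within -1 to 1; 1 stands for 0.04 m of shift or 6 degrees of turn. Its arguments: {"type":"object","properties":{"targets":{"type":"array"},"claw":{"type":"number"},"newtons":{"type":"number"}},"required":["targets"]}

```bash
mkdir -p pics; ls; cat > h.py <<'E'
import numpy as np, cv2
from station import arm
from scipy.spatial.transform import Rotation as R
def w(p,c): return c["rotation"]@np.array(p)+c["origin"]
def look(cam,things,name=None):
    c={k:np.array(v) for k,v in arm.get_calibration(cam).items() if k in("mtx","origin","rotation")}
    im,d=arm.grab_frame(cam)
    if name: cv2.imwrite("pics/"+name,im[:,:,::-1])
    out={}
    for t in things:
        r=arm.landmark_of(t,cam)
        if r: out[t]=w(r[0]["point"],c); print(cam,t,round(r[0]["score"],2),out[t].round(4))
        else: print(cam,t,None)
    return im,d,c,out
def st():
    s=arm.get_state(); print({k:np.round(s[k],4).tolist() for k in("t","q","eef_pos","ee_rot","force","moment","width")}); return s
E
python3 - <<'E'
from h import *
s=st()
T=["stand","press_arm","pivot","swing_handle","screw_axis","head_grip","book","label_center","paste_jar","stone_weight","paste_brush_grip"]
look("scene",T,"s0.png"); look("side",T,"d0.png")
E
```

```text
pics
{'t': 0.0, 'q': [0.2881, 0.3594, 0.0111, -0.0004, -1.2241, -0.2881], 'eef_pos': [0.6745, -0.0, 0.2256], 'ee_rot': [3.14, -0.0001, -1.5709], 'force': [0.9175, 0.1089, 0.73], 'moment': [0.0074, 0.0004, 0.0502], 'width': 0.0876}
scene stand 0.78 [-1.7054 -2.7127 -1.7851]
scene press_arm 0.75 [-1.2902 -2.2975 -1.3698]
scene pivot 0.69 [-1.2625 -2.2698 -1.3422]
scene swing_handle 0.78 [-1.2305 -2.2379 -1.3102]
scene screw_axis None
scene head_grip None
scene book 0.68 [-1.581  -2.5883 -1.6607]
scene label_center 0.65 [-1.5486 -2.5559 -1.6283]
scene paste_jar 0.86 [-1.3003 -2.3076 -1.3799]
scene stone_weight 0.57 [-1.1656 -2.1729 -1.2453]
scene paste_brush_grip 0.58 [-2.2854 -3.2927 -2.3651]
side stand 0.73 [ 0.8575 -0.5585  1.9911]
side press_arm 0.65 [ 0.8581 -0.5579  1.9917]
side pivot 0.86 [ 0.8456 -0.5704  1.9792]
side swing_handle 0.72 [ 0.737  -0.679   1.8705]
side screw_axis 0.81 [ 0.7936 -0.6224  1.9271]
side head_grip 0.72 [ 0.7711 -0.6449  1.9047]
side book 0.91 [ 0.8131 -0.6029  1.9467]
side label_center 0.9 [ 0.7889 -0.6271  1.9224]
side paste_jar 0.64 [ 0.6514 -0.7646  1.785 ]
side stone_weight 0.82 [ 0.7765 -0.6395  1.91  ]
side paste_brush_grip 0.67 [ 0.7309 -0.6851  1.8644]
```

```bash
sed -i 's/^    im,d=arm/    if c["rotation"].shape==(3,): c["rotation"]=R.from_euler("xyz",c["rotation"]).as_matrix()\n    im,d=arm/' h.py
python3 - <<'E'
from h import *
print(arm.get_calibration("scene"),arm.get_calibration("wrist"),arm.pinch_z)
T=["stand","press_arm","pivot","swing_handle","screw_axis","head_grip","book","label_center","paste_jar","stone_weight","paste_brush_grip"]
a=look("scene",T)[0]; b=look("side",T)[0]; c=look("wrist",T)[0]
cv2.imwrite("pics/a.png",cv2.resize(np.vstack([np.hstack([a,b]),np.hstack([c,c*0])])[:,:,::-1],(800,600),interpolation=cv2.INTER_AREA))
E
```

```text
{'mtx': array([[455.42168112,   0.        , 272.43130223],
       [  0.        , 455.42168112, 207.72741054],
       [  0.        ,   0.        ,   1.        ]]), 'origin': array([1.31292335, 0.3056109 , 1.23327865]), 'rotation': array([0.64943103, 0.00458807, 2.03075872])} {'mtx': array([[300.12185092,   0.        , 281.54791636],
       [  0.        , 300.12185092, 205.92868076],
       [  0.        ,   0.        ,   1.        ]]), 'origin': array([ 0.67549533, -0.08503922,  0.38513254]), 'rotation': array([-3.15734358e-01, -4.84886232e-04, -3.14127367e+00])} -0.0188
scene stand 0.67 [ 6.693e-01 -1.384e-01  2.000e-04]
scene press_arm 0.91 [ 0.7351 -0.1537  0.2335]
scene pivot 0.95 [ 0.7236 -0.1492  0.2486]
scene swing_handle 0.62 [0.5812 0.0432 0.2106]
scene screw_axis None
scene head_grip None
scene book 0.77 [ 0.6326 -0.1356  0.0897]
scene label_center 0.95 [ 0.6172 -0.1324  0.1177]
scene paste_jar 0.22 [ 0.6277 -0.1348  0.0897]
scene stone_weight 0.9 [ 0.5762  0.4065 -0.0019]
scene paste_brush_grip 0.69 [ 0.6306 -0.1364  0.0893]
side stand 0.74 [ 6.703e-01 -1.439e-01 -1.000e-04]
side press_arm 0.62 [ 0.7325 -0.1517  0.2331]
side pivot 0.84 [ 0.7255 -0.1508  0.25  ]
side swing_handle 0.73 [0.5795 0.0469 0.2111]
side screw_axis 0.88 [ 0.6502 -0.0364  0.2054]
side head_grip 0.66 [ 0.6286 -0.0306  0.2417]
side book 0.74 [ 0.6372 -0.1328  0.0868]
side label_center 0.68 [ 0.6158 -0.1315  0.1206]
side paste_jar 0.91 [0.4251 0.3805 0.002 ]
side stone_weight None
side paste_brush_grip 0.74 [ 0.4987 -0.5359  0.0091]
wrist stand None
wrist press_arm None
wrist pivot None
wrist swing_handle None
wrist screw_axis 0.72 [ 0.6546 -0.0366  0.2033]
wrist head_grip 0.74 [ 0.6314 -0.0295  0.2437]
wrist book None
wrist label_center 0.81 [ 0.6124 -0.1373  0.1197]
wrist paste_jar None
wrist stone_weight None
wrist paste_brush_grip None
```

View pics/a.png

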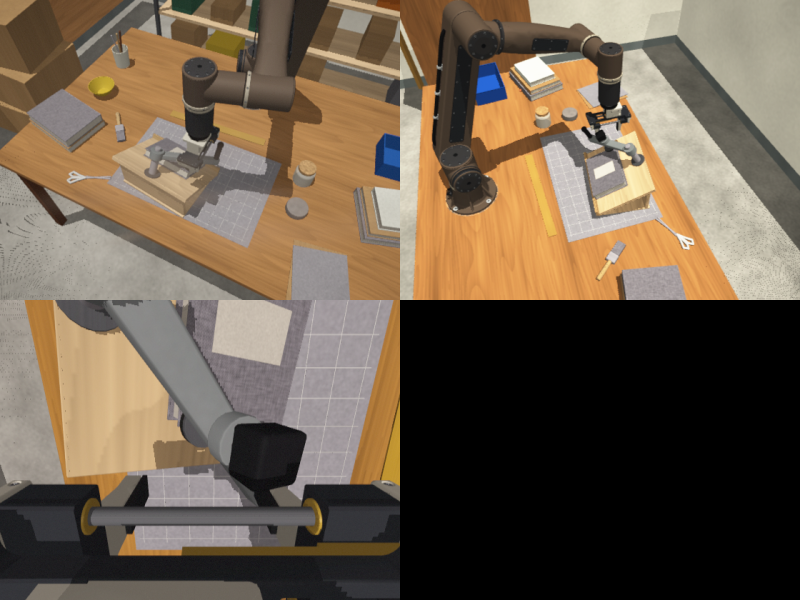

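```bash
cat >> h.py <<'E'
def pts3(mask,d,c):
    v,u=np.nonzero(mask&(d>0)); z=d[v,u]; m=c["mtx"]
    p=np.c_[(u-m[0,2])/m[0,0]*z,-(v-m[1,2])/m[1,1]*z,-z]
    return p@c["rotation"].T+c["origin"]
E
python3 - <<'E'
from h import *
s=arm.get_state()
for cam,things in(("wrist",["label_center","head_grip"]),("side",["label_center","book","stand"])):
    im,d,c,_=look(cam,[])
    for t in things:
        r=arm.cut_out(t,cam)
        if not r: print(t,None); continue
        p=pts3(r[0]["pixels"],d,c)
        q=p
        for _ in range(4):
            m=np.median(q,0); U,S,V=np.linalg.svd(q-q.mean(0),full_matrices=False); n=V[2]*np.sign(V[2,2]); e=(q-q.mean(0))@n; q=q[abs(e)<max(2*np.median(abs(e)),.002)]
        th=np.radians(28)
        psi=-9*np.pi/180
        u=np.array([np.cos(th)*np.cos(psi),np.cos(th)*np.sin(psi),np.sin(th)]); v=np.array([-np.sin(psi),np.cos(psi),0])
        P2=np.c_[q@u,q@v].astype(np.float32)
        rc=cv2.minAreaRect(P2)
        print(cam,t,r[0]["score"],len(q),"n",n.round(3),"tilt",np.degrees(np.arccos(n[2])).round(1),"nyaw",np.degrees(np.arctan2(-n[1],-n[0])).round(1),"rect size",np.round(rc[1],4),"ang",rc[2],"ctr",np.round(q.mean(0),4), "rect ctr v",rc[0])
E
```

```text
wrist label_center 0.62 19463 n [-0.464  0.062  0.884] tilt 27.9 nyaw -7.6 rect size [0.1604 0.1516] ang 3.578221321105957 ctr [ 0.6133 -0.1115  0.1172] rect ctr v (0.6119075417518616, -0.0056986212730407715)
wrist head_grip 0.69 4706 n [-0.321 -0.056  0.946] tilt 19.0 nyaw 9.9 rect size [0.04   0.0392] ang 3.408254623413086 ctr [ 0.6275 -0.0347  0.2584] rect ctr v (0.6699219942092896, 0.06484691053628922)
side label_center 0.89 1468 n [-0.464  0.051  0.884] tilt 27.8 nyaw -6.3 rect size [0.1598 0.2179] ang 1.131265640258789 ctr [ 0.6174 -0.1416  0.1203] rect ctr v (0.6142892241477966, -0.04002256691455841)
side book 0.96 1539 n [-0.465  0.052  0.884] tilt 27.9 nyaw -6.4 rect size [0.1609 0.2228] ang 1.4117212295532227 ctr [ 0.6171 -0.1413  0.1201] rect ctr v (0.613899827003479, -0.03745270520448685)
side stand 0.96 2370 n [-0.415 -0.153  0.897] tilt 26.3 nyaw 20.2 rect size [0.2788 0.2983] ang 1.2761728763580322 ctr [ 0.6807 -0.2676  0.1229] rect ctr v (0.6634302139282227, -0.07399195432662964)
```

```bash
cat >> h.py <<'E'
TH=np.radians(28)
def frame(psi=-7.3):
    p=np.radians(psi); v=np.array([-np.sin(p),np.cos(p),0]); n=np.array([-np.sin(TH)*np.cos(p),-np.sin(TH)*np.sin(p),np.cos(TH)])
    return np.cross(v,n),v,n
P=np.array([.7245,-.1505,.2493])
def armdir(t,psi=-7.3):
    u,v,n=frame(psi); t=np.radians(t); return -np.cos(t)*u+np.sin(t)*v, np.sin(t)*u+np.cos(t)*v, n
def pose(g,ydir,n):  # grasp point, jaw dir -> TCP pos, R
    y=ydir/np.linalg.norm(ydir); z=-n; return g+z*.0188, np.c_[np.cross(y,z),y,z]
def delta(p,Rt,p0=None,R0=None):
    s=arm.get_state()
    if p0 is None: p0=s["eef_pos"]; R0=R.from_euler("xyz",s["ee_rot"]).as_matrix()
    rv=R.from_matrix(Rt@R0.T).as_rotvec()
    return np.r_[(p-p0)/.04, np.degrees(rv)/6]
E
python3 - <<'E'
from h import *
for t in(45,46,47):
    a,tt,n=armdir(t); print(t,"H",(P+.24*a+.042*n).round(4),"S",(P+.145*a).round(4),"G",(P+.145*a+.044*n).round(4))
a,tt,n=armdir(46); print(n)
H=P+.24*a+.042*n
for up in(.1,0): 
    p,Rt=pose(H+up*n,-tt,n); print(up,p.round(4),delta(p,Rt).round(2))
print("10cm down n rows total",(-.1*n/.04).round(3))
E
```

```text
45 H [0.5779 0.0394 0.2067] S [ 0.6477 -0.0373  0.2012] G [ 0.6272 -0.0347  0.24  ]
46 H [0.5809 0.042  0.2081] S [ 0.6495 -0.0357  0.202 ] G [ 0.629  -0.0331  0.2409]
47 H [0.5839 0.0445 0.2095] S [ 0.6514 -0.0342  0.2029] G [ 0.6309 -0.0316  0.2417]
[-0.46566623  0.05965322  0.88294759]
0.1 [0.5431 0.0468 0.2798] [-3.3   1.17  1.33 -2.05 -4.28  5.99]
0 [0.5896 0.0408 0.1915] [-2.13  1.02 -0.88 -2.05 -4.28  5.99]
10cm down n rows total [ 1.164 -0.149 -2.207]
```

Emit:
drive_tool(targets=[[-0.3,0.1,0.8,-0.25,-0.5,0.75],[-0.5,0.2,0.4,-0.26,-0.54,0.75],[-0.5,0.2,0.1,-0.26,-0.54,0.75],[-0.5,0.2,0,-0.26,-0.54,0.75],[-0.5,0.2,0,-0.26,-0.54,0.75]], claw=1, newtons=25)

```text
t: 3.98
eef_pos: [0.5825, 0.0364, 0.279]
ee_rot: [-2.892, -0.186, -1.196]
force: [-0.8, -0.1, 1.3]
width: 0.0876
```

Emit:
drive_tool(targets=[[-0.5,0.15,0,-0.26,-0.54,0.75],[-0.5,0.12,0,-0.26,-0.54,0.75],[0,0,0,-0.24,-0.5,0.74],[0,0,0,0,0,0]])

```text
t: 4.47
eef_pos: [0.5418, 0.0461, 0.2785]
ee_rot: [-2.78, -0.331, -0.992]
force: [0.7, -0.4, -0.7]
width: 0.0877
```

```bash
python3 - <<'E'
from h import *
s=st(); 
im,d,c,o=look("wrist",["swing_handle","head_grip","screw_axis","pivot","label_center"],"w1.png")
look("side",["swing_handle"])
a,tt,n=armdir(46.5); H=P+.24*a+.042*n; print(H)
p,Rt=pose(H,-tt,n); print(delta(p,Rt).round(2))
E
```

```text
{'t': 4.475, 'q': [0.6427, -0.1737, -0.769, 0.5388, -0.688, -0.3742], 'eef_pos': [0.5418, 0.0461, 0.2785], 'ee_rot': [-2.7796, -0.3309, -0.992], 'force': [0.7379, -0.4104, -0.7204], 'moment': [0.1244, 1.6003, 0.0035], 'width': 0.0877}
wrist swing_handle 0.73 [0.583  0.0438 0.2091]
wrist head_grip 0.78 [ 0.6289 -0.0307  0.2448]
wrist screw_axis None
wrist pivot None
wrist label_center 0.91 [ 0.6154 -0.1371  0.1202]
side swing_handle 0.86 [0.5816 0.0456 0.2111]
[0.58237757 0.04321878 0.2088247 ]
[ 1.19 -0.12 -2.16  0.05 -0.04 -0.05]
```

View pics/w1.png

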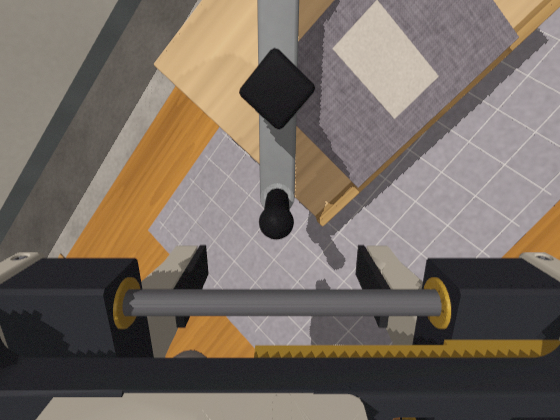

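Emit:
drive_tool(targets=[[0.3,-0.02,-0.54,0,0,0],[0.3,-0.02,-0.54,0,0,0],[0.3,-0.02,-0.54,0,0,0],[0.3,-0.02,-0.54,0,0,0],[0,0,0,0,0,0]])

```text
t: 5.5
eef_pos: [0.5906, 0.0423, 0.1899]
ee_rot: [-2.784, -0.331, -0.992]
force: [-0.2, -0.2, 0.1]
width: 0.0872
```

Emit:
drive_tool(targets=[[0,0,0,0,0,0],[0,0,0,0,0,0],[0,0,0,0,0,0],[0,0,0,0,0,0],[0,0,0,0,0,0]], claw=0, newtons=25)

```text
t: 6.12
eef_pos: [0.591, 0.0437, 0.1924]
ee_rot: [-2.779, -0.331, -0.992]
force: [-0.3, -1.0, 0.2]
width: 0.0431
```

```bash
python3 - <<'E'
from h import *
s=st(); R0=R.from_euler("xyz",s["ee_rot"]).as_matrix(); z=R0[:,2]
g=np.array(s["eef_pos"])-z*.0188
u,v,n=frame(); r=g-P; r=r-n*(r@n)
print("radius",np.linalg.norm(r),"theta",np.degrees(np.arctan2(r@v,-r@u)),"height",(g-P)@n,"tool tilt err",np.degrees(np.arccos(-z@n)))
t0=np.degrees(np.arctan2(r@v,-r@u))
pp=np.array(s["eef_pos"])
for k in range(1,11):
    # rotate tool rigidly about pivot axis by dt each
    Rk=R.from_rotvec(n*np.radians((t0-0.5)*k/10))
    pk=P+Rk.apply(np.array(s["eef_pos"])-P); print(k,((pk-pp)/.04).round(3), (n*(t0-.5)/10/6).round(3)); pp=pk
E
```

```text
{'t': 6.125, 'q': [0.4808, 0.0013, -0.8891, 0.802, -0.3817, -0.5492], 'eef_pos': [0.591, 0.0437, 0.1924], 'ee_rot': [-2.7793, -0.331, -0.9921], 'force': [-0.3096, -1.0176, 0.2402], 'moment': [0.1644, 1.5976, -0.0264], 'width': 0.0431}
radius 0.24129125423271816 theta 46.73440986457911 height 0.04235644088649804 tool tilt err 0.18210605936714844
1 [-0.342 -0.307 -0.16 ] [-0.359  0.046  0.68 ]
2 [-0.32  -0.336 -0.146] [-0.359  0.046  0.68 ]
3 [-0.296 -0.363 -0.132] [-0.359  0.046  0.68 ]
4 [-0.27  -0.388 -0.116] [-0.359  0.046  0.68 ]
5 [-0.242 -0.41  -0.1  ] [-0.359  0.046  0.68 ]
6 [-0.212 -0.43  -0.083] [-0.359  0.046  0.68 ]
7 [-0.182 -0.447 -0.066] [-0.359  0.046  0.68 ]
8 [-0.149 -0.461 -0.048] [-0.359  0.046  0.68 ]
9 [-0.116 -0.472 -0.03 ] [-0.359  0.046  0.68 ]
10 [-0.083 -0.479 -0.011] [-0.359  0.046  0.68 ]
```

Emit:
drive_tool(targets=[[0,0,0,0,0,0],[0,0,0,0,0,0],[0,0,0,0,0,0],[0,0,0,0,0,0]])

```text
t: 6.62
eef_pos: [0.5906, 0.0432, 0.1919]
ee_rot: [-2.78, -0.331, -0.992]
force: [-4.7, 0.0, 2.2]
width: 0.0254
```

Emit:
drive_tool(targets=[[-0.34,-0.31,-0.16,-0.36,0.05,0.68],[-0.32,-0.34,-0.146,-0.36,0.05,0.68]])

```text
t: 6.88
eef_pos: [0.5658, 0.0194, 0.1805]
ee_rot: [-2.835, -0.384, -0.825]
force: [11.1, -0.1, -4.6]
width: 0.0257
```

```bash
python3 - <<'E'
from h import *
st(); look("side",["swing_handle","head_grip","screw_axis"])
E
```

```text
{'t': 6.875, 'q': [0.4252, -0.0351, -0.9691, 0.8727, -0.3248, -0.4124], 'eef_pos': [0.5658, 0.0194, 0.1805], 'ee_rot': [-2.8354, -0.3844, -0.8253], 'force': [11.0659, -0.1277, -4.6083], 'moment': [0.2992, -0.799, -0.0503], 'width': 0.0257}
side swing_handle 0.89 [0.5552 0.0229 0.2011]
side head_grip 0.76 [ 0.6155 -0.0452  0.2379]
side screw_axis 0.86 [ 0.6354 -0.0472  0.1966]
```

```bash
python3 - <<'E'
from h import *
th0=37.48; B=20; T=0.5; K=9
def tgt(th,b):
    a,t,n=armdir(th); b=np.radians(b); z=-np.cos(b)*n+np.sin(b)*a; y=-t
    g=P+.2413*a+.0423*n
    return g+z*.0188,np.c_[np.cross(y,z),y,z]
p0,R0=tgt(th0,0); print(p0)
for k in range(1,K+1):
    p1,R1=tgt(th0+(T-th0)*k/K,B*min(1,k/6)); print(k,delta(p1,R1,p0,R0).round(2).tolist()); p0,R0=p1,R1
print(p0)
E
```

```text
[0.56451047 0.01802227 0.18015137]
1 [-0.28, -0.3, -0.13, 0.02, 0.45, 0.76]
2 [-0.27, -0.33, -0.12, -0.01, 0.48, 0.74]
3 [-0.25, -0.35, -0.1, -0.03, 0.5, 0.72]
4 [-0.23, -0.37, -0.09, -0.06, 0.52, 0.71]
5 [-0.2, -0.39, -0.07, -0.09, 0.54, 0.69]
6 [-0.18, -0.4, -0.06, -0.13, 0.56, 0.67]
7 [-0.13, -0.42, -0.04, -0.32, 0.04, 0.6]
8 [-0.1, -0.43, -0.02, -0.32, 0.04, 0.6]
9 [-0.07, -0.44, -0.01, -0.32, 0.04, 0.6]
[ 0.49635219 -0.1190941   0.15475258]
```

Emit:
drive_tool(targets=[[-0.28,-0.3,-0.13,0.02,0.45,0.76],[-0.27,-0.33,-0.12,-0.01,0.48,0.74],[-0.25,-0.35,-0.1,-0.03,0.5,0.72]])

```text
t: 7.45
eef_pos: [0.5359, -0.0184, 0.1673]
ee_rot: [-2.934, -0.282, -0.585]
force: [14.9, -3.0, -10.1]
width: 0.0254
```

```bash
python3 -c "
from h import *
st(); look('side',['swing_handle','head_grip','screw_axis'])"
```

```text
{'t': 7.45, 'q': [0.4098, -0.0183, -0.7532, 0.2362, -0.5192, 0.4187], 'eef_pos': [0.5359, -0.0184, 0.1673], 'ee_rot': [-2.9344, -0.2817, -0.5851], 'force': [14.8934, -2.9632, -10.1258], 'moment': [-1.1162, -2.4983, -0.6224], 'width': 0.0254}
side swing_handle None
side head_grip 0.68 [ 0.5975 -0.0694  0.2306]
side screw_axis 0.8 [ 0.6165 -0.0705  0.1905]
```

Emit:
drive_tool(targets=[[-0.23,-0.37,-0.09,-0.06,0.52,0.71],[-0.2,-0.39,-0.07,-0.09,0.54,0.69],[-0.18,-0.4,-0.06,-0.13,0.56,0.67],[-0.11,-0.42,-0.03,-0.32,0.04,0.6]])

```text
t: 8.15
eef_pos: [0.5038, -0.084, 0.1553]
ee_rot: [-3.077, -0.142, -0.285]
force: [-15.4, 11.8, 0.6]
width: 0.0251
```

```bash
python3 -c "
from h import *
st(); look('side',['swing_handle','head_grip','screw_axis','label_center'])
look('scene',['swing_handle','head_grip','screw_axis','label_center','pivot'])"
```

```text
{'t': 8.15, 'q': [0.2305, 0.0603, -0.5708, 0.019, -0.7844, 1.0471], 'eef_pos': [0.5038, -0.084, 0.1553], 'ee_rot': [-3.0768, -0.1421, -0.2854], 'force': [-15.3889, 11.7839, 0.5905], 'moment': [3.8817, 5.6975, 0.7289], 'width': 0.0251}
side swing_handle 0.45 [ 0.6005 -0.1128  0.1845]
side head_grip 0.7 [ 0.5042 -0.0841  0.1772]
side screw_axis 0.74 [ 0.6008 -0.1144  0.1813]
side label_center 0.85 [ 0.6144 -0.1337  0.1222]
scene swing_handle 0.78 [ 0.5012 -0.0857  0.1771]
scene head_grip 0.63 [ 0.577  -0.1106  0.2189]
scene screw_axis 0.97 [ 0.5977 -0.1125  0.1802]
scene label_center 0.97 [ 0.6163 -0.1348  0.118 ]
scene pivot 0.77 [ 0.724  -0.1504  0.2486]
```

Emit:
drive_tool(targets=[[-0.09,-0.43,-0.02,-0.32,0.04,0.6],[-0.07,-0.38,-0.01,-0.32,0.04,0.6],[0,0,0,0,0,0]])

```text
t: 9.07
eef_pos: [0.4967, -0.1178, 0.1539]
ee_rot: [3.137, -0.149, -0.15]
force: [-10.5, -4.2, -6.6]
width: 0.0255
```

```bash
python3 - <<'E'
from h import *
st(); 
u,v,n=frame()
for cam in("side","scene","wrist"):
    im,d,c,o=look(cam,['swing_handle','head_grip','screw_axis','label_center','book'],cam+"2.png")
    if 'screw_axis' in o and 'label_center' in o: print("off",(o['screw_axis']-o['label_center'])@v)
E
```

```text
{'t': 9.075, 'q': [0.1947, 0.0602, -0.5973, 0.0774, -0.7758, 1.1744], 'eef_pos': [0.4967, -0.1178, 0.1539], 'ee_rot': [3.1374, -0.1491, -0.1498], 'force': [-10.5062, -4.2437, -6.5744], 'moment': [-1.0984, 4.1126, -0.2629], 'width': 0.0255}
side swing_handle 0.59 [ 0.4963 -0.1144  0.1744]
side head_grip 0.54 [ 0.5784 -0.1275  0.2218]
side screw_axis 0.73 [ 0.5953 -0.1337  0.182 ]
side label_center 0.91 [ 0.6129 -0.1319  0.1193]
side book 0.58 [ 0.6376 -0.1366  0.0834]
off -0.003977372074258435
scene swing_handle 0.87 [ 0.4941 -0.1163  0.1777]
scene head_grip 0.59 [ 0.5743 -0.1294  0.2165]
scene screw_axis 0.62 [ 0.5914 -0.1277  0.1794]
scene label_center 0.96 [ 0.6194 -0.135   0.1176]
scene book 0.56 [ 0.6311 -0.1374  0.0907]
off 0.003713658103818147
wrist swing_handle 0.63 [ 0.4958 -0.1155  0.1729]
wrist head_grip 0.94 [ 0.5803 -0.1274  0.2225]
wrist screw_axis None
wrist label_center None
wrist book None
```

View pics/wrist2.png

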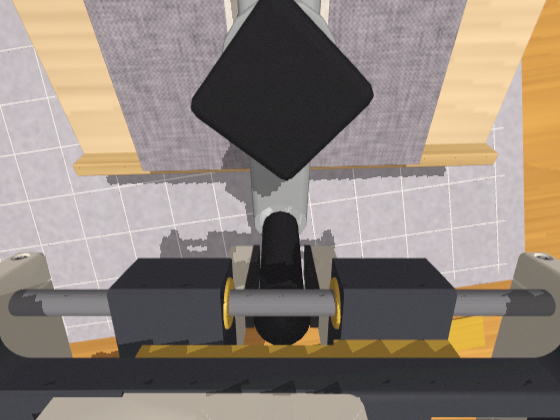

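Emit:
drive_tool(targets=[[0,0,0,0,0,0],[0,0,0,0,0,0],[0,0,0,0,0,0],[0,0,0,0,0,0]], claw=0.7)

```text
t: 10.48
eef_pos: [0.5023, -0.1162, 0.1575]
ee_rot: [3.141, -0.16, -0.146]
force: [-0.3, 0.7, 0.5]
width: 0.0587
```

Emit:
drive_tool(targets=[[-0.08,0,0.6,0,0,0],[-0.08,0,0.7,0,0,0],[-0.08,0,0.8,0,0,0],[-0.08,0,0.8,0,0,0],[0,0,0,0,0,0]])

```text
t: 11.1
eef_pos: [0.4905, -0.1162, 0.2762]
ee_rot: [-3.141, -0.165, -0.146]
force: [0.3, -0.2, -0.2]
width: 0.0606
```

```bash
python3 - <<'E'
from h import *
st(); 
u,v,n=frame()
for cam in("side","scene","wrist"):
    im,d,c,o=look(cam,['swing_handle','head_grip','screw_axis','label_center','pivot'],cam+"3.png")
    if 'screw_axis' in o and 'label_center' in o: print("off",(o['screw_axis']-o['label_center'])@v)
r=arm.cut_out("head_grip","wrist"); print(r and r[0]["score"])
p=pts3(r[0]["pixels"],d,c)
h=p@n; print(np.percentile(h,[1,10,50,90,99]).round(4), P@n+.06)
q=p[abs(h-P@n-.06)<.006]
rc=cv2.minAreaRect(np.c_[q@u,q@v].astype(np.float32)); print(len(q),rc, "G along u,v:",P@u-.145,P@v)
E
```

```text
{'t': 11.1, 'q': [0.2021, -0.0665, -0.4219, 0.0634, -1.0611, 1.1959], 'eef_pos': [0.4905, -0.1162, 0.2762], 'ee_rot': [-3.1409, -0.1646, -0.1463], 'force': [0.2616, -0.2134, -0.2225], 'moment': [-0.0071, 0.5702, 0.0366], 'width': 0.0606}
side swing_handle 0.86 [ 0.4936 -0.1121  0.174 ]
side head_grip 0.56 [ 0.5797 -0.1261  0.2214]
side screw_axis 0.87 [ 0.5949 -0.1324  0.1834]
side label_center 0.66 [ 0.6136 -0.1307  0.1185]
side pivot 0.67 [ 0.7223 -0.1491  0.2507]
off -0.004088592702806051
scene swing_handle 0.7 [ 0.4959 -0.1173  0.1764]
scene head_grip 0.58 [ 0.572  -0.1277  0.2179]
scene screw_axis 0.93 [ 0.5949 -0.1306  0.1775]
scene label_center 0.85 [ 0.617  -0.1342  0.1169]
scene pivot 0.61 [ 0.7259 -0.1479  0.2509]
off 0.0007889352038306483
wrist swing_handle 0.82 [ 0.4964 -0.1152  0.1738]
wrist head_grip 0.64 [ 0.5792 -0.1266  0.222 ]
wrist screw_axis 0.58 [ 0.6049 -0.1336  0.1825]
wrist label_center None
wrist pivot None
0.89
[-0.1242 -0.0788 -0.0655 -0.0644 -0.0637] -0.06623416135864574
3423 ((0.6250925660133362, -0.055223677307367325), (0.04045664146542549, 0.04051676020026207), 48.340335845947266) G along u,v: 0.6234345070176498 -0.05722180467812102
```

View pics/wrist3.png

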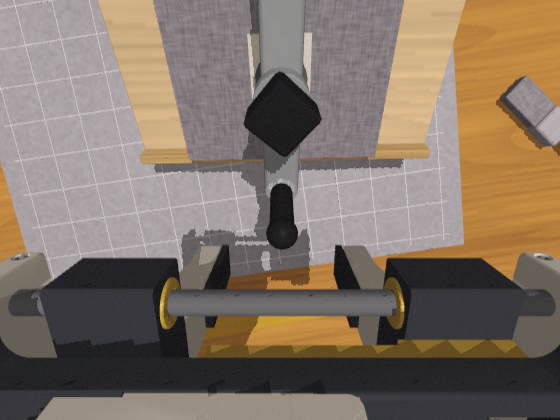

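```bash
python3 - <<'E'
from h import *
u,v,n=frame()
im,d,c,o=look("wrist",[])
def vv(row,col):
    z=d[row,col]; m=c["mtx"]; p=np.array([(col-m[0,2])/m[0,0]*z,-(row-m[1,2])/m[1,1]*z,-z]); w_=c["rotation"]@p+c["origin"]; return (w_@u).round(4),(w_@v).round(4),(w_@n).round(4)
for row in(36,42,48,54,60):
    g=im[row].astype(int); br=(g.min(1)>165)&(np.arange(560)>225)&(np.arange(560)<340); x=np.nonzero(br)[0]
    # trim columns belonging to label plane
    if len(x): 
        hh=[vv(row,k)[2] for k in x]; med=np.median(hh); x=[k for k,h in zip(x,hh) if abs(h-med)<.006]
        print(row,x[0],x[-1],vv(row,x[0]),vv(row,x[-1]),"mid v",(vv(row,x[0])[1]+vv(row,x[-1])[1])/2)
for row in (100,120,140):
    xs=[k for k in range(100,470) if abs(vv(row,k)[2]-med)<.006]; print(row,xs[0],xs[-1],vv(row,xs[0]),vv(row,xs[-1]),"book mid",(vv(row,xs[0])[1]+vv(row,xs[-1])[1])/2)
G=u*.6246+v*(-.0555)+n*(P@n+.047)
ang=np.radians(-41.7); y=np.cos(ang)*u+np.sin(ang)*v
for up in(.08,0):
    p,Rt=pose(G+up*n,y,n); print(up,G,p.round(4),delta(p,Rt).round(2))
E
```

```text
36 247 311 (np.float64(0.6604), np.float64(-0.0247), np.float64(-0.1886)) (np.float64(0.6594), np.float64(-0.084), np.float64(-0.1881)) mid v -0.05435
42 248 311 (np.float64(0.6554), np.float64(-0.0252), np.float64(-0.1889)) (np.float64(0.6545), np.float64(-0.0843), np.float64(-0.1884)) mid v -0.05475
48 248 311 (np.float64(0.6504), np.float64(-0.0248), np.float64(-0.1888)) (np.float64(0.6495), np.float64(-0.0844), np.float64(-0.1875)) mid v -0.0546
54 249 310 (np.float64(0.6451), np.float64(-0.0252), np.float64(-0.1895)) (np.float64(0.644), np.float64(-0.0839), np.float64(-0.1896)) mid v -0.05455
60 249 310 (np.float64(0.6399), np.float64(-0.0248), np.float64(-0.1891)) (np.float64(0.639), np.float64(-0.084), np.float64(-0.1885)) mid v -0.054400000000000004
100 176 384 (np.float64(0.603), np.float64(0.0544), np.float64(-0.189)) (np.float64(0.599), np.float64(-0.1634), np.float64(-0.1888)) book mid -0.05449999999999999
120 181 381 (np.float64(0.5818), np.float64(0.0536), np.float64(-0.1882)) (np.float64(0.577), np.float64(-0.1645), np.float64(-0.1897)) book mid -0.05545
140 185 377 (np.float64(0.5578), np.float64(0.0547), np.float64(-0.1898)) (np.float64(0.5538), np.float64(-0.164), np.float64(-0.189)) book mid -0.054650000000000004
0.08 [ 0.57686353 -0.12985146  0.22327233] [ 0.5484 -0.1262  0.2773] [ 1.48 -0.25  0.1  -2.95 -2.58  7.84]
0 [ 0.57686353 -0.12985146  0.22327233] [ 0.5856 -0.131   0.2067] [ 2.42 -0.37 -1.66 -2.95 -2.58  7.84]
```

Emit:
drive_tool(targets=[[0.1,-0.03,0.3,-0.33,-0.29,0.87],[0.2,-0.03,0.2,-0.33,-0.29,0.87],[0.2,-0.03,0,-0.33,-0.29,0.87],[0.2,-0.03,0,-0.33,-0.29,0.87],[0.2,-0.03,-0.1,-0.33,-0.29,0.87]], claw=1)

```text
t: 12.72
eef_pos: [0.5254, -0.1222, 0.2895]
ee_rot: [2.949, -0.293, 0.358]
force: [-0.4, 0.1, -1.7]
width: 0.0876
```

Emit:
drive_tool(targets=[[0.2,-0.03,-0.1,-0.33,-0.29,0.87],[0.2,-0.03,-0.1,-0.33,-0.29,0.87],[0.18,-0.03,-0.1,-0.33,-0.29,0.87],[0,0,0,-0.3,-0.26,0.87],[0,0,0,0,0,0]])

```text
t: 13.35
eef_pos: [0.5476, -0.1262, 0.2769]
ee_rot: [2.766, -0.319, 0.774]
force: [-0.3, -0.6, 0.9]
width: 0.0875
```

```bash
python3 - <<'E'
from h import *
st(); u,v,n=frame()
im,d,c,o=look("wrist",["head_grip"],"w4.png")
r=arm.cut_out("head_grip","wrist"); p=pts3(r[0]["pixels"],d,c); h=p@n; q=p[abs(h-np.percentile(h,80))<.004]
rc=cv2.minAreaRect(np.c_[q@u,q@v].astype(np.float32)); print(r[0]["score"],len(q),rc,np.percentile(h,80),P@n+.06)
G=u*.6246+v*(-.0555)+n*(P@n+.047)
ang=np.radians(-41.7); y=np.cos(ang)*u+np.sin(ang)*v
p,Rt=pose(G,y,n); print(p.round(4),delta(p,Rt).round(2))
E
```

```text
{'t': 13.35, 'q': [0.2238, -0.1504, -0.668, 0.2832, -0.6092, 1.8637], 'eef_pos': [0.5476, -0.1262, 0.2769], 'ee_rot': [2.7659, -0.3194, 0.7743], 'force': [-0.3455, -0.6415, 0.8974], 'moment': [0.0338, 1.5471, -0.0043], 'width': 0.0875}
wrist head_grip 0.73 [ 0.5799 -0.1274  0.2252]
0.71 2573 ((0.6254774332046509, -0.054527588188648224), (0.03925122320652008, 0.03981552645564079), 47.055152893066406) -0.06472540952814776 -0.06623416135864574
[ 0.5856 -0.131   0.2067] [ 0.93 -0.13 -1.77 -0.03  0.    0.02]
```

View pics/w4.png

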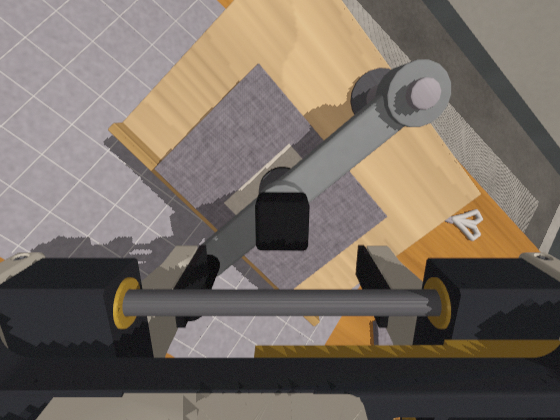

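Emit:
drive_tool(targets=[[0.24,-0.03,-0.44,0,0,0],[0.24,-0.03,-0.44,0,0,0],[0.24,-0.03,-0.44,0,0,0],[0.24,-0.02,-0.43,0,0,0],[0,0,0,0,0,0]])

```text
t: 14.12
eef_pos: [0.5864, -0.1305, 0.2055]
ee_rot: [2.768, -0.317, 0.774]
force: [0.1, -0.2, -0.4]
width: 0.0878
```

Emit:
drive_tool(targets=[[0,0,0,0,0,0],[0,0,0,0,0,0],[0,0,0,0,0,0],[0,0,0,0,0,0],[0,0,0,0,0,0]], claw=0, newtons=50)

```text
t: 14.75
eef_pos: [0.5866, -0.1303, 0.2073]
ee_rot: [2.765, -0.32, 0.775]
force: [0.2, 0.3, 0.3]
width: 0.0431
```

Emit:
drive_tool(targets=[[0,0,0,0,0,0],[0,0,0,0,0,0],[0,0,0,0,0,0]])

```text
t: 15.12
eef_pos: [0.5861, -0.1301, 0.207]
ee_rot: [2.766, -0.319, 0.775]
force: [-4.3, 5.6, 3.2]
width: 0.0397
```

```bash
cat >> h.py <<'E'
def feel():
    s=arm.get_state(); R0=R.from_euler("xyz",s["ee_rot"]).as_matrix(); u,v,n=frame(); y=R0[:,1]
    print("t",round(s["t"],2),"ang",np.degrees(np.arctan2(y@v,y@u)).round(2),"M.n",round(float(np.array(s["moment"])@n),3),"M.z",round(float(np.array(s["moment"])@-R0[:,2]),3),"F",np.round(s["force"],1),"M",np.round(s["moment"],2),"q6",round(s["q"][5],3),"w",round(s["width"],4),"pos",np.round(s["eef_pos"],4),"tilt",np.degrees(np.arccos(-R0[:,2]@n)).round(2))
E
python3 -c "
from h import *
st();feel()"
```

```text
{'t': 15.125, 'q': [0.1764, -0.0094, -0.7455, 0.3728, -0.3896, 1.7946], 'eef_pos': [0.5861, -0.1301, 0.207], 'ee_rot': [2.766, -0.3194, 0.7752], 'force': [-4.3069, 5.6029, 3.2253], 'moment': [1.4566, 2.7156, 0.5411], 'width': 0.0397}
t 15.12 ang -41.82 M.n -0.039 M.z -0.044 F [-4.3  5.6  3.2] M [1.46 2.72 0.54] q6 1.795 w 0.0397 pos [ 0.5861 -0.1301  0.207 ] tilt 0.12
```

Emit:
drive_tool(targets=[[0,0,0,0.466,-0.06,-0.883],[0,0,0,0.466,-0.06,-0.883],[0,0,0,0.466,-0.06,-0.883],[0,0,0,0.466,-0.06,-0.883],[0,0,0,0.466,-0.06,-0.883]])

```text
t: 15.75
eef_pos: [0.5863, -0.1306, 0.2072]
ee_rot: [2.979, -0.464, 0.226]
force: [-2.0, -1.8, 1.7]
width: 0.0397
```

```bash
python3 -c "
from h import *
feel()"
```

```text
t 15.75 ang -71.97 M.n 0.504 M.z 0.502 F [-2.  -1.8  1.7] M [-0.77  1.83  0.04] q6 1.265 w 0.0397 pos [ 0.5863 -0.1306  0.2072] tilt 0.08
```

Emit:
drive_tool(targets=[[0,0,0,0.466,-0.06,-0.883],[0,0,0,0.466,-0.06,-0.883],[0,0,0,0.466,-0.06,-0.883],[0,0,0,0.466,-0.06,-0.883],[0,0,0,0.466,-0.06,-0.883]])

```text
t: 16.38
eef_pos: [0.5863, -0.1311, 0.2072]
ee_rot: [-3.031, -0.478, -0.364]
force: [0.2, -6.7, 0.8]
width: 0.0395
```

```bash
python3 -c "
from h import *
feel()"
```

```text
t 16.38 ang -102.0 M.n 0.421 M.z 0.424 F [ 0.2 -6.7  0.8] M [-2.04  1.34 -0.69] q6 0.737 w 0.0395 pos [ 0.5863 -0.1311  0.2072] tilt 0.08
```

Emit:
drive_tool(targets=[[0,0,0,0.466,-0.06,-0.883],[0,0,0,0.466,-0.06,-0.883],[0,0,0,0.466,-0.06,-0.883],[0,0,0,0.466,-0.06,-0.883],[0,0,0,0.466,-0.06,-0.883]])

```text
t: 17.0
eef_pos: [0.5859, -0.1316, 0.207]
ee_rot: [-2.8, -0.358, -0.924]
force: [0.5, -10.2, 2.0]
width: 0.0399
```

```bash
python3 -c "
from h import *
feel()"
```

```text
t 17.0 ang -132.03 M.n 0.442 M.z 0.448 F [  0.5 -10.2   2. ] M [-2.92  1.3  -1.13] q6 0.208 w 0.0399 pos [ 0.5859 -0.1316  0.207 ] tilt 0.13
```

Emit:
drive_tool(targets=[[0,-0.02,0,0.466,-0.06,-0.883],[0,-0.01,0,0.466,-0.06,-0.883],[0,0,0,0.466,-0.06,-0.883]])

```text
t: 17.38
eef_pos: [0.5857, -0.132, 0.2069]
ee_rot: [-2.709, -0.239, -1.228]
force: [-5.5, -0.6, 3.8]
width: 0.0397
```

```bash
python3 -c "
from h import *
feel()"
```

```text
t 17.38 ang -150.01 M.n 0.403 M.z 0.408 F [-5.5 -0.6  3.8] M [-0.01  2.81  0.26] q6 -0.103 w 0.0397 pos [ 0.5857 -0.132   0.2069] tilt 0.11
```

Emit:
drive_tool(targets=[[0,0,0,0.466,-0.06,-0.883],[0,0,0,0.466,-0.06,-0.883],[0,0,0,0.466,-0.06,-0.883]])

```text
t: 17.75
eef_pos: [0.5854, -0.1321, 0.2067]
ee_rot: [-2.662, -0.1, -1.514]
force: [-7.4, 0.8, 4.2]
width: 0.0397
```

```bash
python3 -c "
from h import *
feel()"
```

```text
t 17.75 ang -168.02 M.n 0.413 M.z 0.42 F [-7.4  0.8  4.2] M [0.2  3.18 0.36] q6 -0.419 w 0.0397 pos [ 0.5854 -0.1321  0.2067] tilt 0.14
```

Emit:
drive_tool(targets=[[0,0,0,0.466,-0.06,-0.883],[0,0,0,0.466,-0.06,-0.883],[0,0,0,0.466,-0.06,-0.883]])

```text
t: 18.12
eef_pos: [0.5851, -0.1321, 0.2065]
ee_rot: [-2.655, 0.047, -1.793]
force: [-11.0, 0.5, 5.0]
width: 0.0399
```

```bash
python3 -c "
from h import *
feel()"
```

```text
t 18.12 ang 173.97 M.n 0.42 M.z 0.431 F [-11.    0.5   5. ] M [0.66 3.72 0.57] q6 -0.735 w 0.0399 pos [ 0.5851 -0.1321  0.2065] tilt 0.17
```

Emit:
drive_tool(targets=[[-0.02,0,0.01,0.466,-0.06,-0.883],[-0.015,0,0.005,0.466,-0.06,-0.883],[0,0,0,0.466,-0.06,-0.883]])

```text
t: 18.5
eef_pos: [0.5846, -0.1319, 0.2064]
ee_rot: [-2.689, 0.189, -2.074]
force: [4.1, -2.9, -7.9]
width: 0.0401
```

```bash
python3 -c "
from h import *
feel()"
```

```text
t 18.5 ang 155.98 M.n 0.463 M.z 0.465 F [ 4.1 -2.9 -7.9] M [-0.7   1.09  0.08] q6 -1.049 w 0.0401 pos [ 0.5846 -0.1319  0.2064] tilt 0.18
```

Emit:
drive_tool(targets=[[0,0,0,0.466,-0.06,-0.883],[0,0,0,0.466,-0.06,-0.883],[0,0,0,0.466,-0.06,-0.883]])

```text
t: 18.88
eef_pos: [0.5844, -0.1316, 0.2063]
ee_rot: [-2.765, 0.316, -2.371]
force: [2.3, -0.8, -5.3]
width: 0.0396
```

```bash
python3 -c "
from h import *
feel()"
```

```text
t 18.88 ang 137.99 M.n 0.398 M.z 0.403 F [ 2.3 -0.8 -5.3] M [0.25 1.69 0.47] q6 -1.362 w 0.0396 pos [ 0.5844 -0.1316  0.2063] tilt 0.2
```

Emit:
drive_tool(targets=[[0,0,0,0.466,-0.06,-0.883],[0,0,0,0.466,-0.06,-0.883],[0,0,0,0.466,-0.06,-0.883]])

```text
t: 19.25
eef_pos: [0.5842, -0.1314, 0.2062]
ee_rot: [-2.881, 0.415, -2.691]
force: [-0.6, 3.1, -5.3]
width: 0.0399
```

```bash
python3 -c "
from h import *
feel(); look('side',['screw_axis','label_center'])"
```

```text
t 19.25 ang 119.99 M.n 0.408 M.z 0.418 F [-0.6  3.1 -5.3] M [1.23 2.23 0.96] q6 -1.675 w 0.0399 pos [ 0.5842 -0.1314  0.2062] tilt 0.21
side screw_axis 0.72 [0.4247 0.3801 0.0056]
side label_center 0.97 [ 0.6136 -0.1319  0.1187]
```

Emit:
drive_tool(targets=[[0,0,0,0.466,-0.06,-0.883],[0,0,0,0.466,-0.06,-0.883],[0,0,0,0.466,-0.06,-0.883]])

```text
t: 19.77
eef_pos: [0.5842, -0.1311, 0.2062]
ee_rot: [-3.029, 0.473, -3.03]
force: [-1.5, 8.1, -7.8]
width: 0.0396
```

```bash
python3 -c "
from h import *
feel()"
```

```text
t 19.77 ang 102.16 M.n 0.44 M.z 0.456 F [-1.5  8.1 -7.8] M [2.79 3.11 1.76] q6 -1.985 w 0.0396 pos [ 0.5842 -0.1311  0.2062] tilt 0.21
```

Emit:
drive_tool(targets=[[0,0.01,0,0.466,-0.06,-0.883],[0,0,0,0.466,-0.06,-0.883],[0,0,0,0.466,-0.06,-0.883]])

```text
t: 20.15
eef_pos: [0.5842, -0.1307, 0.2062]
ee_rot: [3.09, 0.483, 2.899]
force: [-2.0, 5.9, -7.1]
width: 0.0396
```

```bash
python3 -c "
from h import *
feel()"
```

```text
t 20.15 ang 84.16 M.n 0.512 M.z 0.527 F [-2.   5.9 -7.1] M [2.51 2.99 1.7 ] q6 -2.298 w 0.0396 pos [ 0.5842 -0.1307  0.2062] tilt 0.23
```

Emit:
drive_tool(targets=[[0,0.01,0,0.466,-0.06,-0.883],[0,0,0,0.466,-0.06,-0.883],[0,0,0,0.466,-0.06,-0.883]])

```text
t: 20.52
eef_pos: [0.5843, -0.1303, 0.2063]
ee_rot: [2.933, 0.441, 2.551]
force: [-0.3, 6.3, -8.4]
width: 0.0395
```

```bash
python3 -c "
from h import *
feel()"
```

```text
t 20.52 ang 66.16 M.n 0.504 M.z 0.517 F [-0.3  6.3 -8.4] M [2.18 2.56 1.55] q6 -2.611 w 0.0395 pos [ 0.5843 -0.1303  0.2063] tilt 0.24
```

Emit:
drive_tool(targets=[[0,0,0,0.466,-0.06,-0.883],[0,0,0,0.466,-0.06,-0.883]])

```text
t: 20.78
eef_pos: [0.5845, -0.1301, 0.2063]
ee_rot: [2.843, 0.388, 2.33]
force: [0.5, 6.5, -7.2]
width: 0.0398
```

```bash
python3 -c "
from h import *
feel()"
```

```text
t 20.77 ang 54.17 M.n 0.596 M.z 0.608 F [ 0.5  6.5 -7.2] M [2.42 2.6  1.78] q6 -2.818 w 0.0398 pos [ 0.5845 -0.1301  0.2063] tilt 0.22
```

Emit:
drive_tool(targets=[[0,0,0,0,0,0],[0,0,0,0,0,0],[0,0,0,0,0,0],[0,0,0,0,0,0],[0,0,0,0,0,0]], claw=1)

```text
t: 21.4
eef_pos: [0.5853, -0.1308, 0.2079]
ee_rot: [2.841, 0.39, 2.328]
force: [0.9, -0.3, 1.4]
width: 0.0838
```

```bash
python3 - <<'E'
from h import *
feel(); u,v,n=frame()
im,d,c,o=look("wrist",["head_grip"],"w5.png")
r=arm.cut_out("head_grip","wrist"); p=pts3(r[0]["pixels"],d,c); h=p@n; q=p[abs(h-np.percentile(h,80))<.004]
rc=cv2.minAreaRect(np.c_[q@u,q@v].astype(np.float32)); print(r[0]["score"],len(q),rc)
e=np.array(arm.get_state()["eef_pos"]); print(e@u,e@v)
E
```

```text
t 21.4 ang 54.14 M.n 0.071 M.z 0.072 F [ 0.9 -0.3  1.4] M [0.07 1.4  0.03] q6 -2.818 w 0.0838 pos [ 0.5853 -0.1308  0.2079] tilt 0.1
wrist head_grip 0.85 [ 0.5765 -0.1265  0.2219]
0.59 3487 ((0.6240030527114868, -0.055246856063604355), (0.03981507569551468, 0.039906248450279236), 52.982933044433594)
0.624717242890123 -0.05531971456058642
```

Emit:
drive_tool(targets=[[0,0,0,-0.466,0.06,0.883],[0,0,0,-0.466,0.06,0.883],[0,0,0,-0.466,0.06,0.883],[0,0,0,-0.466,0.06,0.883],[0,0,0,-0.466,0.06,0.883]])

```text
t: 22.18
eef_pos: [0.5852, -0.1307, 0.2077]
ee_rot: [3.091, 0.485, 2.903]
force: [0.2, 0.6, -0.9]
width: 0.0874
```

Emit:
drive_tool(targets=[[0,0,0,-0.466,0.06,0.883],[0,0,0,-0.466,0.06,0.883],[0,0,0,-0.466,0.06,0.883],[0,0,0,-0.466,0.06,0.883],[0,0,0,-0.466,0.06,0.883]])

```text
t: 22.8
eef_pos: [0.5852, -0.1307, 0.2077]
ee_rot: [-2.924, 0.441, -2.796]
force: [-0.2, -0.0, 0.4]
width: 0.0877
```

Emit:
drive_tool(targets=[[0,0,0,-0.466,0.06,0.883],[0,0,0,-0.466,0.06,0.883],[0,0,0,-0.466,0.06,0.883],[0,0,0,-0.466,0.06,0.883],[0,0,0,-0.466,0.06,0.883]])

```text
t: 23.42
eef_pos: [0.5852, -0.1307, 0.2077]
ee_rot: [-2.732, 0.276, -2.263]
force: [-0.1, 0.5, -0.0]
width: 0.0877
```

Emit:
drive_tool(targets=[[0,0,0,0,0,0],[0,0,0,0,0,0],[0,0,0,0,0,0],[0,0,0,0,0,0],[0,0,0,0,0,0]], claw=0)

```text
t: 24.05
eef_pos: [0.5852, -0.1307, 0.2077]
ee_rot: [-2.733, 0.277, -2.267]
force: [0.7, -0.2, 0.4]
width: 0.0437
```

Emit:
drive_tool(targets=[[0,0,0,0,0,0],[0,0,0,0,0,0],[0,0,0,0,0,0]])

```text
t: 24.42
eef_pos: [0.585, -0.1306, 0.2076]
ee_rot: [-2.733, 0.277, -2.267]
force: [-2.9, 4.6, 1.7]
width: 0.0397
```

```bash
python3 -c "
from h import *
feel()"
```

```text
t 24.43 ang 144.14 M.n -0.252 M.z -0.247 F [-2.9  4.6  1.7] M [1.63 2.4  0.41] q6 -1.259 w 0.0397 pos [ 0.585  -0.1306  0.2076] tilt 0.14
```

Wind in 12° steps, reading the moment.

Emit:
drive_tool(targets=[[0,0,0,0.466,-0.06,-0.883],[0,0,0,0.466,-0.06,-0.883]])

```text
t: 24.68
eef_pos: [0.5851, -0.1306, 0.2077]
ee_rot: [-2.797, 0.355, -2.473]
force: [-3.3, 2.9, 1.2]
width: 0.04
```

```bash
python3 -c "
from h import *
feel()"
```

```text
t 24.68 ang 132.06 M.n 0.563 M.z 0.569 F [-3.3  2.9  1.2] M [0.92 2.37 0.96] q6 -1.47 w 0.04 pos [ 0.5851 -0.1306  0.2077] tilt 0.15
```

Emit:
drive_tool(targets=[[0,0,0,0.466,-0.06,-0.883],[0,0,0,0.466,-0.06,-0.883]])

```text
t: 24.92
eef_pos: [0.5851, -0.1307, 0.2077]
ee_rot: [-2.879, 0.417, -2.689]
force: [-3.6, 1.7, 0.9]
width: 0.04
```

```bash
python3 -c "
from h import *
feel()"
```

```text
t 24.93 ang 120.05 M.n 0.634 M.z 0.64 F [-3.6  1.7  0.9] M [0.73 2.3  0.95] q6 -1.678 w 0.04 pos [ 0.5851 -0.1307  0.2077] tilt 0.16
```

Emit:
drive_tool(targets=[[0,0,0,0.466,-0.06,-0.883],[0,0,0,0.31,-0.04,-0.59]])

```text
t: 25.18
eef_pos: [0.5851, -0.1307, 0.2077]
ee_rot: [-2.959, 0.455, -2.877]
force: [-3.4, 1.7, 2.0]
width: 0.0397
```

```bash
python3 -c "
from h import *
feel()"
```

```text
t 25.18 ang 110.08 M.n 0.694 M.z 0.701 F [-3.4  1.7  2. ] M [0.56 2.24 0.93] q6 -1.852 w 0.0397 pos [ 0.5851 -0.1307  0.2077] tilt 0.17
```

Emit:
drive_tool(targets=[[0,0,0,0,0,0],[0,0,0,0,0,0],[0,0,0,0,0,0],[0,0,0,0,0,0],[0,0,0,0,0,0]], claw=1)

```text
t: 25.8
eef_pos: [0.5852, -0.1308, 0.2077]
ee_rot: [-2.958, 0.455, -2.875]
force: [0.1, -0.3, -0.1]
width: 0.0835
```

Emit:
drive_tool(targets=[[-0.24,0.03,0.44,0,0,0],[-0.24,0.03,0.44,0,0,0],[-0.24,0.03,0.44,0,0,0],[-0.24,0.03,0.44,0,0,0],[0,0,0,0,0,0]])

```text
t: 26.42
eef_pos: [0.5472, -0.1257, 0.2799]
ee_rot: [-2.958, 0.459, -2.875]
force: [1.3, -0.6, 0.5]
width: 0.0876
```

```bash
python3 - <<'E'
from h import *
feel(); u,v,n=frame()
for cam in("side","scene","wrist"):
    im,d,c,o=look(cam,['screw_axis','label_center','book','paste_jar','stone_weight','paste_brush_grip'],cam+"6.png")
r=arm.cut_out("head_grip","wrist"); p=pts3(r[0]["pixels"],d,c); h=p@n; q=p[abs(h-np.percentile(h,80))<.004]
rc=cv2.minAreaRect(np.c_[q@u,q@v].astype(np.float32)); print(r[0]["score"],len(q),rc)
E
```

```text
t 26.43 ang 110.14 M.n 0.01 M.z 0.012 F [ 1.3 -0.6  0.5] M [0.17 1.47 0.  ] q6 -1.778 w 0.0876 pos [ 0.5472 -0.1257  0.2799] tilt 0.18
side screw_axis 0.7 [ 0.5963 -0.1311  0.1851]
side label_center 0.69 [ 0.6115 -0.1327  0.1203]
side book 0.96 [ 0.6337 -0.1359  0.0857]
side paste_jar 0.7 [0.4225 0.3814 0.0014]
side stone_weight 0.49 [0.5861 0.4014 0.0011]
side paste_brush_grip 0.77 [ 0.4961 -0.5344  0.0129]
scene screw_axis 0.7 [ 0.5955 -0.1273  0.1815]
scene label_center 0.79 [ 0.6139 -0.1329  0.117 ]
scene book 0.91 [ 0.629  -0.1359  0.0871]
scene paste_jar 0.9 [ 0.4255  0.3882 -0.0005]
scene stone_weight 0.59 [ 0.5722  0.4056 -0.001 ]
scene paste_brush_grip 0.34 [ 0.6167 -0.1356  0.1195]
wrist screw_axis 0.63 [ 0.6005 -0.1341  0.182 ]
wrist label_center 0.67 [ 0.6105 -0.1362  0.1212]
wrist book 0.62 [ 0.635  -0.1358  0.0885]
wrist paste_jar None
wrist stone_weight None
wrist paste_brush_grip None
0.95 2478 ((0.6235264539718628, -0.05601448938250542), (0.03917715698480606, 0.039799921214580536), 21.195863723754883)
```

View pics/wrist6.png

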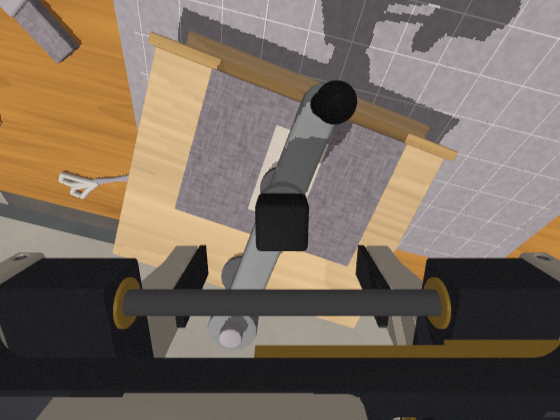

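```bash
python3 -c "
from h import *
print(arm.job_done())"
```

```text
the job is handed in; nothing more can be done
None
```

The press is set on the label and the job is handed in; it reports no verdict. I swung the arm by its handle, about 46° down to straight down the slope. I then wound the screw about 288° clockwise, with one regrasp, and let go and backed off at about 26 s.

- **Centring:** Before winding, the screw was within about 1 mm of the label's middle side to side. After release it was about 1.5 mm off, against the label position measured earlier.
- **Touch and press:** The winding moment sat at about 0.42 N m, then rose from about 200° of winding. Averaging the readings puts the last turn at 90° or so past first touch, which should mean about 75 N on the book. The last reading alone, 0.69 N m, suggests nearer 105° and about 87 N. The readings scatter by about 0.03 N m (roughly ±12°), and either estimate is inside the 30 to 125 N limits.
- **Holding after release:** The head stayed at the angle I left it, to within about 1°.
- **Book and bystanders:** The book, jar and stone were seen where they started, within the few millimetres to about a centimetre the networks scatter. The brush was only seen reliably from the side camera, where it had not moved. The scene camera's brush reports were false, landing on the book.

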